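Register a board carrier in the fixture corner and close the jaw on it

TASK

Push the dark board carrier across the base plate of the fixture into the corner, until it sits flush against both dark steel fences, and push the red sliding jaw up against the carrier so that it is held there. Only push, with the fingertips or the outside of the fingers, and gently: keep the carrier flat on the plate, never lift or carry it, do not touch the board or the parts on it, and leave the other things on the bench alone.

Things in the scene. Friction and masses are not known exactly. Their poses are not given: they have to be found in the camera images.
- fixture: Board fixture fixed to the bench, yaw varies: aluminium base plate 240 (its x) x 400 (its y) mm, plate top 16 mm above the bench. Origin: centre of the underside, at bench height; z up, x away from the robot at yaw 0, y left. On it stand two dark steel fences, 20 mm thick, tops 36 mm above the bench, and the red sliding jaw.
- corner (a point): Where the planes of the two fences' inner faces cross, on the plate top: (85, 165, 16) mm in the fixture's frame; axes as the fixture's. The far fence has its inner face at fixture x = +85 mm and runs from y = -45 to +155 mm; the left fence has its inner face at y = +165 mm and runs from x = -85 to +75 mm.
- carrier: Loose board carrier lying on the base plate: dark grey tray 110 (its x) x 130 (its y) x 12 mm, about 0.36 kg, with a 16 mm wide rim. Origin: centre of its underside. In place its axes are parallel to the fixture's, +x edge on the far fence, +y edge on the left fence, centre at (30, 100) mm of the fixture. It slides easily (1 to 2 N) and straightens when pressed against a fence.
- carrier_corner (a point): Bottom corner of the carrier at its (+55, +65, 0) mm, which comes to the fixture corner; axes as the carrier's.
- carrier_right (a point): Middle of the carrier's -y edge (0, -65, 6 mm in its frame), the edge that the jaw's face comes against; axes as the carrier's.
- board: The green circuit board (77 x 97 mm) with its parts, fixed in the carrier inside the rim; the parts stand up to 31 mm above the base plate. Not to be touched. Origin: centre of the board's underside, 9 mm above the carrier's underside.
- jaw (a joint): Sliding jaw: red plate 100 (fixture x) x 90 (fixture y) x 12 mm with a white front strip, on the base plate, centred on fixture x = +30 mm, sliding along fixture +y. Value 0 = fully open; grows as it closes, at most 0.16; its face is at fixture y = value - 0.105 m, so 0.14 when it meets a seated carrier. Takes about 3 N to slide and stays where it is left.
- jaw_face (a point): Middle of the jaw's white front face, 22 mm above the bench; axes as the fixture's.
- jaw_back (a point): Middle of the jaw's rear edge (90 mm behind the face, on the -y side), 22 mm above the bench: the place to push it. Axes as the fixture's.
- flux_tin: Bystander: small round tin, 42 mm diameter, 19 mm high, standing on the base plate near its near right corner. Origin: centre of its underside.
- dispenser: Bystander: sky-blue square liquid dispenser bottle, 58 x 58 x 120 mm, with a steel pump top. Origin: centre of its underside.
- spool: Bystander: small solder spool with red flanges, 52 mm diameter, 35 mm high, standing on the bench. Origin: centre of its underside.
- sponge_tray: Bystander: black tray 70 x 100 mm with a yellow sponge, 32 mm high. Origin: centre of its underside.
- cutters: Bystander: flush cutters with yellow handles lying flat, 145 x 44 x 13 mm. Origin: on the bench below the middle.
- marker: Bystander: white marker pen with teal cap, 122 mm long, 12 mm thick, lying along its x. Origin: on the bench below the middle.
- screwdriver: Bystander: screwdriver 160 mm long lying along its x. Origin: on the bench below the middle.

How it is judged:
By the outcome, as a careful person would: the job done as asked, in the order asked, and still so for the second after the job is handed in, with the robot touching nothing.
It also fails if it takes over 72 s, if anything falls off the work surface, if the arm or the gripper's body presses on something with over 40 N, if the wrist force passes 120 N, or if a joint passes its speed limit or range.

ROBOT

A 6-joint arm with a two-finger parallel gripper is mounted at the origin on the work surface. World frame = base frame: x ahead of the robot, y to its left, z up, the work surface at z = 0. Lengths are in m, angles in rad, forces in N, time in s.
With the tool pointing down it reaches from about 0.35 to 0.875 m from the base axis. Payload 15.5 kg.
Tool frame: the origin (TCP) lies at the very end of the fingers, on their centre line; the grasp point (between the pads) lies 19 mm behind it (grip_depth is the distance from the TCP to the grasp point, in m); z points along the fingers, y is the line along which they close (so a half turn about z gives the same grasp; the last joint's range is limited). The gripper opens to 85 mm and grips with 20 to 120 N. Pads are 22 mm wide; open, the fingers measure 114 mm over their backs; the gripper's body (76 mm by 85 mm) begins 54 mm behind the grasp point. The pads swing forward as they close: fully open they stand 13 mm farther back than shut.
Start: joints at [-1.22, 0.494, 1.345, -0, 1.302, -0.096], TCP at [0.27, -0.564, 0.231] pointing down, gripper open.
Joint ranges: [-2.91, 2.91], [-0.82, 2.16], [0.22, 2.67], [-1.22, 4.37], [0.12, 2.79], [-3.08, 3.08]. Speed limits (rad/s): [1.89, 1.89, 2.57, 3.01, 3.01, 3.01].

INTERFACE

Orientations are given as a unit quaternion [x, y, z, w].
In Python, from plant import get_state, grab_frame, camera_params, job_done, find_in, spot_point, grip_depth gives the robot as it stands.
- The arm moves only by the tool step_arm, never from a script. Its argument "motion" is one flat list of numbers, 7 for each row, row after row: the finger opening in mm, from 0 to 85.4, then the shift along the world's x, y, z in mm, then the turn, a rotation vector about the world's x, y, z in rad. A call has 1 to 5 rows; each row shifts and turns the commanded pose from where the row before left it; what a row does not reach is not made up. A row lasts 1/8 s, in which the tool goes at most 62.5 mm and 10.7 degrees, less where a joint would pass 70% of its speed; a pose out of reach is approached as far as the arm can. A call with a gripper value outside its range is refused whole. The fingers move at their own pace and stop on an object; "force" is the grip in N (left out, the last holds). Time passes only in rows, so rows that do not move let the fingers close. It gives the time, the measured TCP pose, the force, the opening and the grip force at its end, in the units of the state.
- get_state(): the state, without advancing time (a new reading comes with each control period).
- grab_frame(name): name is "scene" or "top" or "wrist"; returns the picture (400x640x3 uint8, blue, green, red); there is no depth.
- camera_params(name): a dict with "mtx" (3x3 intrinsics, pixels), "k1" (the pictures are not rectified: a ray, as slopes to the right and down, at radius r is drawn at 1 + k1 r^2 times it, then the intrinsics apply), "cam_to_world" (4x4, takes a point from camera to world coordinates). Camera axes: x right, y down, z forward; pixel columns grow to the right and rows downward; lengths in m; the calibration is good to about 2 mm. A picture is of the moment at which its call begins: read the wrist's pose just before it. camera_params takes no time and is no camera call; for the wrist camera it gives the pose at the moment of the call.
- job_done(): hands the job in; it is judged then, once.
Trained networks look in the newest picture that a camera, given by its name, has taken for a name from the list of things; names that differ only in an ending like _2 or _b are one class to them, and where a whole thing is asked for, a point or a joint stands for the part that bears it (a point fixed in the world has none). Each returns a list of dicts, best first, with "conf" (0 to 1); they miss things now and then, are a little off and sometimes report something else, mostly with a low value. They report only what shows in the picture. A call takes as long as a camera call.
- find_in(camera, thing): "centre" ([x, y, z] in m, in the coordinates of the camera as it stood for that picture, good to about 4 mm: the middle of the surface that is visible of it).
- spot_point(camera, thing): "centre" ([x, y, z] in m, in the coordinates of the camera as it stood for that picture, good to about 4 mm: a listed point, or the origin of a listed thing).
The state is a dict: "clock": time; "q": joint angles; "joint_velocities": joint speeds; "effort": joint torques, N m; "tool_pos": TCP position; "tcp_rot": TCP orientation; "wrist_force": force on the tool from outside, world axes, zero at the start; "ft_torque": the same for the moment, N m; "finger_gap": finger opening in m; "grasp_force": force on a finger pad.
Only numpy, scipy, OpenCV 4.12 (cv2) and the standard library are available. Lean on these libraries where they do the work, as an engineer would, in place of code of your own. Each camera call takes 0.05 s, during which the arm holds its last target. There are 200 camera calls.

## Working session

There is one attempt and no reset: what is moved stays moved. The work goes in short steps, Python scripts to look and compute and a tool call to move; the robot and the scene stay as the last step left them, time stands still between calls to the robot, and variables do not carry over. Pictures are saved under pics/ and viewed, at most 10 in all, crops included, and the job is handed in when it is done.

Besides the shell and the picture viewer there is one more tool, called after "Request:" as name(argument=value, ...), one argument or row to a line, values as JSON. step_arm: Moves the arm, as the interface text tells. Its arguments: {"type":"object","properties":{"motion":{"type":"array"},"force":{"type":"number"}},"required":["motion"]}

```bash
mkdir -p pics; cat > h.py <<'E'
import numpy as np, cv2
from plant import *
def w(cam,p):
    T=np.array(camera_params(cam)["cam_to_world"]);return (T@np.r_[p,1])[:3]
def look(cam,name=None):
    im=grab_frame(cam)
    if name: cv2.imwrite("pics/"+name+".png",im)
    return im
def spots(cam,names,f=spot_point,n=2):
    for t in names:
        print(cam,t,[(np.round(w(cam,d["centre"])*1000,1).tolist(),round(d["conf"],2)) for d in f(cam,t)[:n]])
E
python3 - <<'E'
from h import *
for c in("top","scene"):
    look(c,c+"0")
    spots(c,["fixture","corner","carrier","carrier_corner","carrier_right","jaw_face","jaw_back","board","flux_tin"],n=1)
spots("top",["dispenser","spool","sponge_tray","cutters","marker","screwdriver"],n=1)
s=get_state();print(s["clock"],s["tool_pos"],s["tcp_rot"],s["wrist_force"])
E
```

```text
top fixture [([551.6, 18.5, -0.5], 0.79)]
top corner [([605.3, 195.1, 15.5], 0.85)]
top carrier [([522.9, 61.7, 16.8], 0.7)]
top carrier_corner [([562.8, 135.9, 20.6], 0.91)]
top carrier_right [([541.3, -2.4, 18.7], 0.75)]
top jaw_face [([596.6, -67.9, 21.9], 0.75)]
top jaw_back [([611.9, -157.8, 23.9], 0.6)]
top board [([524.7, 59.5, 24.1], 0.92)]
top flux_tin [([507.5, -132.1, 15.2], 0.83)]
scene fixture []
scene corner [([607.8, 195.3, 20.0], 0.61)]
scene carrier [([528.6, 64.4, 13.9], 0.95)]
scene carrier_corner [([566.3, 132.4, 12.9], 0.55)]
scene carrier_right [([545.4, -0.4, 16.8], 0.65)]
scene jaw_face [([602.1, -74.2, 23.1], 0.96)]
scene jaw_back [([615.5, -155.8, 23.6], 0.77)]
scene board [([531.1, 62.7, 24.8], 0.92)]
scene flux_tin [([508.2, -130.0, 15.4], 0.69)]
top dispenser [([553.9, 313.9, -2.8], 0.57)]
top spool [([747.5, -67.0, -3.9], 0.68)]
top sponge_tray [([707.8, 120.4, -2.0], 0.62)]
top cutters [([366.0, 266.6, -2.9], 0.71)]
top marker [([399.1, -144.3, -0.6], 0.78)]
top screwdriver [([621.5, -285.0, 0.9], 0.58)]
1.3 [ 0.27004024 -0.56364725  0.23128303] [ 9.75149405e-01  2.21548275e-01  6.48333612e-06 -8.72702429e-06] [-1.25424045  0.13539878  0.54637552]
```

View pics/top0.png

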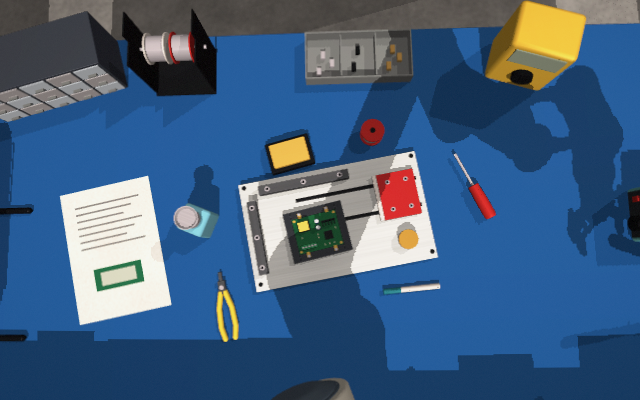

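View pics/scene0.png

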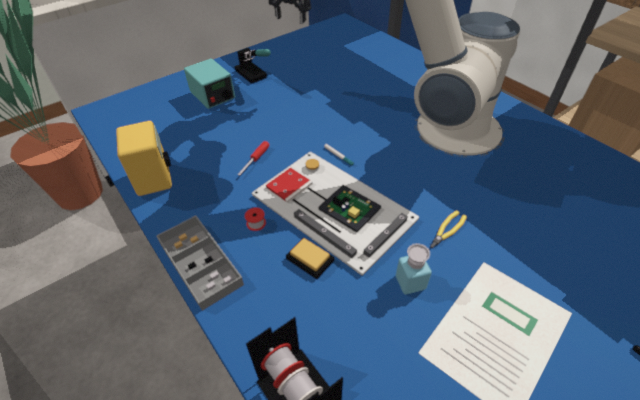

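The top view shows the fixture with its long axis along world y (corners near pixels (239,186), (415,151), (437,258), (256,292)). The carrier is at (317,232), the jaw at (398,195) and the tin at (408,239). The scene view agrees. Fixture yaw is about +10° and the carrier sits about 4° further round. I'll move above it for a closer wrist look.

Request:
step_arm(
  motion=[0, 18, 45, 10, 0, 0, -0.027, 0, 18, 45, 10, 0, 0, -0.027, 0, 18, 45, 10, 0, 0, -0.027, 0, 18, 45, 10, 0, 0, -0.027, 0, 18, 45, 10, 0, 0, -0.027],
)

```text
clock: 1.92
tool_pos: [0.3604, -0.3372, 0.2817]
tcp_rot: [0.988, 0.155, 0.0, 0.0]
wrist_force: [1.3, -0.3, -1.2]
finger_gap: -0.0002
grasp_force: 0.0
```

Request:
step_arm(
  motion=[0, 18, 45, 10, 0, 0, -0.027, 0, 18, 45, 10, 0, 0, -0.027, 0, 18, 45, 10, 0, 0, -0.027, 0, 18, 45, 10, 0, 0, -0.027, 0, 18, 45, 10, 0, 0, -0.027],
)

```text
clock: 2.55
tool_pos: [0.4504, -0.1121, 0.3318]
tcp_rot: [0.996, 0.088, 0.0, 0.0]
wrist_force: [0.6, -1.1, 0.8]
finger_gap: -0.0002
grasp_force: 0.0
```

Request:
step_arm(
  motion=[0, 15, 45, 10, 0, 0, 0, 0, 0, 45, 10, 0, 0, 0, 0, 0, 0, 0, 0, 0, 0],
)

```text
clock: 2.92
tool_pos: [0.4652, -0.0212, 0.352]
tcp_rot: [0.996, 0.09, 0.001, -0.0]
wrist_force: [-0.6, -0.9, -0.6]
finger_gap: -0.0003
grasp_force: 0.0
```

```bash
python3 - <<'E'
from h import *
look("wrist","w1")
spots("wrist",["fixture","corner","carrier","carrier_corner","carrier_right","jaw_face","jaw_back","board","flux_tin"],n=1)
s=get_state();print(s["clock"],s["tool_pos"],s["tcp_rot"],s["wrist_force"])
E
```

```text
wrist fixture [([553.9, 19.0, -2.4], 0.73)]
wrist corner [([604.9, 193.5, 17.2], 0.84)]
wrist carrier [([527.2, 60.7, 14.5], 0.83)]
wrist carrier_corner [([565.6, 137.1, 9.0], 0.74)]
wrist carrier_right [([545.7, -3.0, 21.8], 0.86)]
wrist jaw_face [([596.7, -71.4, 25.6], 0.97)]
wrist jaw_back [([613.2, -159.1, 21.4], 0.57)]
wrist board [([529.5, 62.2, 21.0], 0.81)]
wrist flux_tin [([502.5, -132.2, 14.4], 0.77)]
3.425 [ 0.4650248  -0.02410848  0.35117329] [ 9.96133882e-01  8.78480585e-02 -8.84811254e-05 -1.47253001e-05] [-0.21907971  0.26806985 -0.01990579]
```

View pics/w1.png

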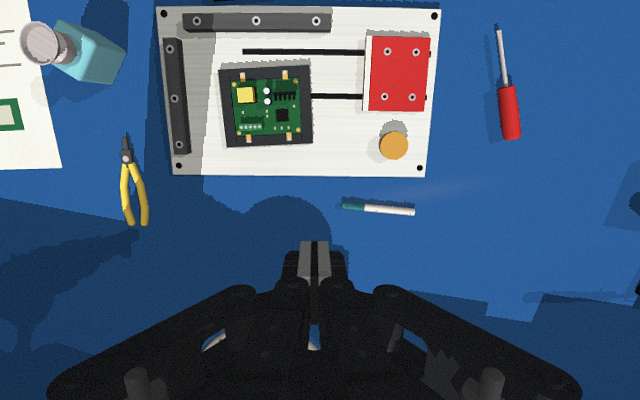

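The wrist view shows the plate corners at (157,7), (441,8), (425,177) and (173,175). The carrier's top corners are at (219,69), (309,61), (313,142) and (227,147), and the jaw spans (366–430, 36–110). Next I'll fit the poses from these pixels.

```bash
cat >> h.py <<'E'
def ray(cam,px,z,P=None):
    P=P or camera_params(cam);K=np.array(P["mtx"]);T=np.array(P["cam_to_world"])
    d=cv2.undistortPoints(np.float64([[px]]),K,np.float64([P["k1"],0,0,0,0]))[0,0]
    v=T[:3,:3]@np.r_[d,1];o=T[:3,3];return o+v*(z-o[2])/v[2]
def fit(L,W):  # local->world rigid 2D
    L=np.array(L,float);W=np.array(W)[:,:2];a=L-L.mean(0);b=W-W.mean(0)
    th=np.arctan2((a[:,0]*b[:,1]-a[:,1]*b[:,0]).sum(),(a*b).sum());R=np.array([[np.cos(th),-np.sin(th)],[np.sin(th),np.cos(th)]])
    t=W.mean(0)-R@L.mean(0);return th,t,np.abs(W-(L@R.T+t)).max()
E
python3 - <<'E'
from h import *
pl=[ray("wrist",p,.016)*1e3 for p in [(157,7),(441,8),(425,177),(173,175)]]
ca=[ray("wrist",p,.028)*1e3 for p in [(219,69),(309,61),(313,142),(227,147)]]
print("plate",fit([(120,200),(120,-200),(-120,-200),(-120,200)],pl))
F=fit([(120,200),(120,-200),(-120,-200),(-120,200)],pl)
C=fit([(55,65),(55,-65),(-55,-65),(-55,65)],ca);print("carr",C)
S=fit([(0,0),(85,165),(30,-96),(30,-186)],[(552.5,18.7),(605,194.5),(598,-71),(613,-158)]);print("net",S)
for f in(F,S):
    c,s=np.cos(f[0]),np.sin(f[0]);g=lambda p:np.round(np.array([[c,s],[-s,c]])@(np.array(p)[:2]-f[1]),1)
    print(g(C[1]),np.degrees(C[0]-f[0]),"net carrier",g((526,61.5)),"corner",g((605,194.5)),"jawface",g((597.5,-71)),"back",g((613,-158)),"tin",g((505,-132)))
print(camera_params("wrist")["cam_to_world"])
E
```

```text
plate (np.float64(0.16754757120275274), array([551.06571197,  15.03263786]), np.float64(3.2240227079250587))
carr (np.float64(0.23097872890540297), array([529.2560687 ,  57.41633333]), np.float64(2.49189033700776))
net (np.float64(0.17817634379788297), array([551.26476403,  18.41215814]), np.float64(1.364950215337842))
[-14.4  45.4] 3.634337625990601 net carrier [-17.  50.] corner [ 83.1 168. ] jawface [ 31.4 -92.6] back [  32.2 -180.9] tin [ -69.9 -137.3]
[-14.7  42.3] 3.0253538148853276 net carrier [-17.2  46.9] corner [ 84.1 163.8] jawface [ 29.7 -96.2] back [  29.5 -184.6] tin [ -72.2 -139.8]
[[ 1.74909682e-01 -9.44440363e-01 -2.78278645e-01  5.35484035e-01]
 [-9.84584479e-01 -1.67803472e-01 -4.93497653e-02 -1.04786693e-02]
 [-8.82127196e-05  2.82620586e-01 -9.59231774e-01  4.93573156e-01]
 [ 0.00000000e+00  0.00000000e+00  0.00000000e+00  1.00000000e+00]]
```

Request:
step_arm(
  motion=[0, -3, 15, -52, 0, 0, 0, 0, -3, 15, -52, 0, 0, 0, 0, -3, 15, -52, 0, 0, 0, 0, -3, 15, -52, 0, 0, 0, 0, -3, 15, -52, 0, 0, 0],
)

```text
clock: 4.05
tool_pos: [0.4502, 0.0516, 0.0899]
tcp_rot: [0.996, 0.088, 0.001, 0.0]
wrist_force: [1.9, -0.6, 0.3]
finger_gap: 0.0004
grasp_force: 0.0
```

Request:
step_arm(
  motion=[0, 0, 0, -30, 0, 0, 0, 0, 0, 0, -20, 0, 0, 0, 0, 0, 0, -10, 0, 0, 0, 0, 0, 0, -9, 0, 0, 0, 0, 0, 0, 0, 0, 0, 0],
)

```text
clock: 4.68
tool_pos: [0.4501, 0.0513, 0.0222]
tcp_rot: [0.996, 0.088, -0.0, -0.0]
wrist_force: [-0.3, -0.7, -0.0]
finger_gap: 0.0002
grasp_force: 0.0
```

```bash
python3 - <<'E'
from h import *
look("wrist","w2")
s=get_state();print(s["clock"],s["tool_pos"],s["tcp_rot"],s["wrist_force"])
E
```

```text
4.725 [0.45024781 0.05127476 0.02254546] [9.96102981e-01 8.81976427e-02 1.63261143e-04 1.30322227e-05] [ 0.31676698 -0.00645377  0.4342249 ]
```

View pics/w2.png

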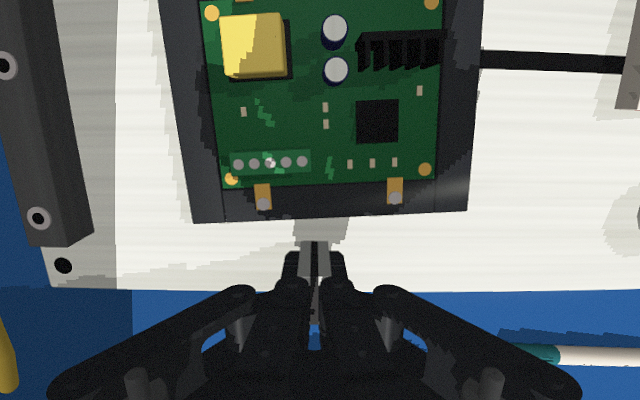

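The fingers are on the plate just behind the carrier's near edge (edge about row 217, fingertips about row 240) with nothing touching. Next is a gentle push along fixture +x.

Request:
step_arm(
  motion=[0, 5.9, 1, -0.5, 0, 0, 0, 0, 5.9, 1, -0.5, 0, 0, 0, 0, 5.9, 1, 0, 0, 0, 0, 0, 5.9, 1.1, 0, 0, 0, 0, 0, 5.9, 1.1, 0, 0, 0, 0],
)

```text
clock: 5.35
tool_pos: [0.4799, 0.0566, 0.0213]
tcp_rot: [0.996, 0.088, -0.0, -0.0]
wrist_force: [-2.6, -0.4, 0.7]
finger_gap: 0.0001
grasp_force: 1.1
```

Request:
step_arm(
  motion=[0, 4.9, 0.9, 0, 0, 0, 0, 0, 4.9, 0.9, 0, 0, 0, 0, 0, 4.9, 0.8, 0, 0, 0, 0, 0, 4.9, 0.9, 0, 0, 0, 0, 0, 0, 0, 0, 0, 0, 0],
)

```text
clock: 5.98
tool_pos: [0.4999, 0.0601, 0.0213]
tcp_rot: [0.996, 0.088, 0.0, 0.0]
wrist_force: [0.4, -0.4, -0.0]
finger_gap: -0.0005
grasp_force: 0.0
```

```bash
python3 - <<'E'
from h import *
look("wrist","w3")
s=get_state();print(s["clock"],s["tool_pos"],s["tcp_rot"],s["wrist_force"])
spots("wrist",["carrier","board","corner","carrier_corner"],n=1)
E
```

```text
6.025 [0.49961952 0.06008691 0.02130154] [9.96094303e-01 8.82949063e-02 3.86862048e-04 1.64108194e-05] [-0.32759057 -0.4153989  -0.0918154 ]
wrist carrier [([566.0, 62.4, 18.1], 0.89)]
wrist board [([566.3, 68.3, 20.1], 0.78)]
wrist corner []
wrist carrier_corner [([563.5, 69.1, 23.8], 0.72)]
```

View pics/w3.png

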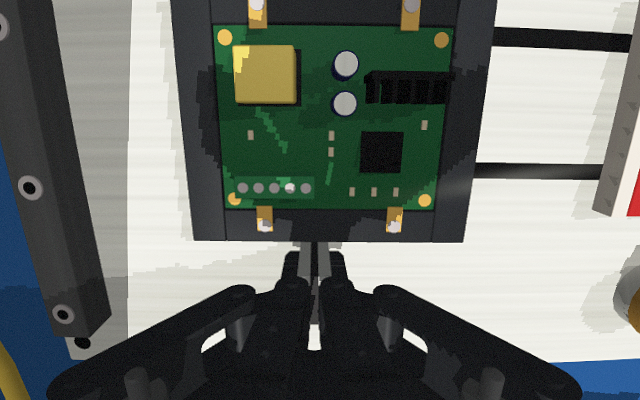

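The carrier is in contact and squared up with the plate (lower edge at row 241, level). I'll keep going in small rows until the fence resists.

Request:
step_arm(
  motion=[0, 2, 0.35, 0, 0, 0, 0, 0, 2, 0.35, 0, 0, 0, 0, 0, 1.5, 0.25, 0, 0, 0, 0, 0, 1.5, 0.25, 0, 0, 0, 0],
)

```text
clock: 6.72
tool_pos: [0.5061, 0.0613, 0.0212]
tcp_rot: [0.996, 0.088, -0.0, -0.0]
wrist_force: [-1.7, -0.7, 1.7]
finger_gap: -0.0001
grasp_force: 1.1
```

Request:
step_arm(
  motion=[0, 1, 0.2, 0, 0, 0, 0, 0, 1, 0.2, 0, 0, 0, 0],
)

```text
clock: 6.98
tool_pos: [0.5082, 0.0617, 0.0212]
tcp_rot: [0.996, 0.088, -0.0, 0.0]
wrist_force: [-3.0, -1.2, 1.0]
finger_gap: -0.0
grasp_force: 2.0
```

Request:
step_arm(
  motion=[0, 1, 0.2, 0, 0, 0, 0, 0, 1, 0.2, 0, 0, 0, 0],
)

```text
clock: 7.22
tool_pos: [0.5083, 0.0619, 0.021]
tcp_rot: [0.996, 0.088, -0.002, 0.0]
wrist_force: [-11.2, -3.7, 5.8]
finger_gap: -0.0
grasp_force: 6.3
```

Request:
step_arm(
  motion=[0, 1, 0.2, 0, 0, 0, 0],
)

```text
clock: 7.35
tool_pos: [0.5084, 0.062, 0.0209]
tcp_rot: [0.996, 0.088, -0.003, -0.0]
wrist_force: [-15.3, -5.5, 6.9]
finger_gap: 0.0001
grasp_force: 8.1
```

Request:
step_arm(
  motion=[0, 1, 0.2, 0, 0, 0, 0],
)

```text
clock: 7.48
tool_pos: [0.5084, 0.0621, 0.0208]
tcp_rot: [0.996, 0.088, -0.004, -0.0]
wrist_force: [-19.5, -7.1, 8.6]
finger_gap: 0.0003
grasp_force: 10.1
```

The carrier has stopped against the far fence, with the TCP at fixture x ≈ −34.5 as expected. I'll back off, lift, and go round to its right-hand edge.

Request:
step_arm(
  motion=[0, -8, -1.5, 0, 0, 0, 0, 0, -8, -1.5, 0, 0, 0, 0, 0, 0, 0, 40, 0, 0, 0, 0, 0, 0, 40, 0, 0, 0, 0, 0, -42, 0, 0, 0, 0],
)

```text
clock: 8.1
tool_pos: [0.4979, 0.0184, 0.1039]
tcp_rot: [0.996, 0.09, 0.003, 0.0]
wrist_force: [0.7, -0.8, -0.4]
finger_gap: 0.0
grasp_force: 0.0
```

Request:
step_arm(
  motion=[0, 0, -42, 0, 0, 0, 0, 0, 45, 0, 0, 0, 0, 0, 0, 46, 0, 0, 0, 0, 0, 0, 0, 0, 0, 0, 0, 0],
)

```text
clock: 8.6
tool_pos: [0.5903, -0.0249, 0.1014]
tcp_rot: [0.996, 0.088, 0.002, 0.0]
wrist_force: [0.0, 0.2, -0.3]
finger_gap: 0.0001
grasp_force: 0.0
```

```bash
python3 - <<'E'
from h import *
look("wrist","w4");look("top")
spots("top",["carrier","carrier_right","jaw_face","board"],n=1)
s=get_state();print(s["clock"],s["tool_pos"],s["tcp_rot"],s["wrist_force"])
E
```

```text
top carrier [([573.4, 66.0, 17.1], 0.67)]
top carrier_right [([587.2, 0.2, 19.4], 0.96)]
top jaw_face [([597.6, -72.4, 22.6], 0.89)]
top board [([572.5, 65.3, 24.9], 0.84)]
8.9 [ 0.58627293 -0.02445475  0.10131769] [ 9.96096320e-01  8.82724568e-02 -2.96773683e-04 -7.47840698e-05] [ 0.41616301  0.04218857 -0.19392322]
```

View pics/w4.png

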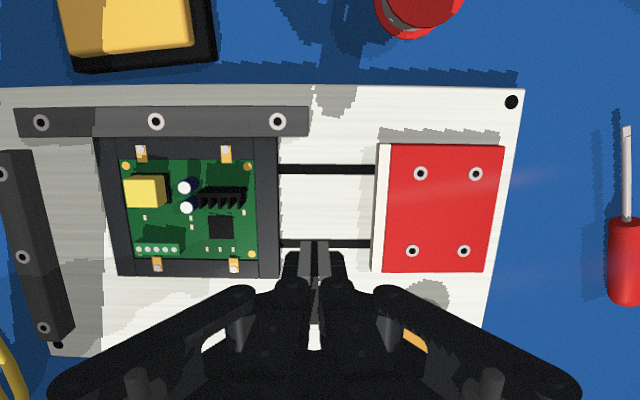

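The carrier's far edge is against the far fence and level with it. The fingers hang between its right edge (column 279) and the jaw face (column 375). Next I'll lower and push along fixture +y.

Request:
step_arm(
  motion=[0, 2, 0, -40, 0, 0, 0, 0, 0, 0, -25, 0, 0, 0, 0, 0, 0, -10, 0, 0, 0, 0, 0, 0, -5, 0, 0, 0, 0, 0, 0, 0, 0, 0, 0],
)

```text
clock: 9.52
tool_pos: [0.5894, -0.0246, 0.0218]
tcp_rot: [0.996, 0.088, 0.0, 0.0]
wrist_force: [1.2, 0.3, -0.8]
finger_gap: 0.0002
grasp_force: 0.0
```

Request:
step_arm(
  motion=[0, -0.8, 4.9, 0, 0, 0, 0, 0, -0.9, 4.9, 0, 0, 0, 0, 0, -0.9, 4.9, 0, 0, 0, 0, 0, -0.8, 4.9, 0, 0, 0, 0],
)

```text
clock: 10.02
tool_pos: [0.5859, -0.0046, 0.0215]
tcp_rot: [0.996, 0.088, 0.0, 0.0]
wrist_force: [1.2, -1.6, 3.7]
finger_gap: 0.0003
grasp_force: 2.6
```

Request:
step_arm(
  motion=[0, -0.8, 4.9, 0, 0, 0, 0, 0, -0.9, 4.9, 0, 0, 0, 0, 0, -0.9, 4.9, 0, 0, 0, 0, 0, -0.8, 4.9, 0, 0, 0, 0],
)

```text
clock: 10.52
tool_pos: [0.5826, 0.0148, 0.0215]
tcp_rot: [0.996, 0.088, 0.0, 0.0]
wrist_force: [-0.4, -4.1, 6.2]
finger_gap: 0.0003
grasp_force: 3.7
```

```bash
python3 - <<'E'
from h import *
look("wrist","w5");look("top")
spots("top",["carrier","carrier_right","jaw_face","board"],n=1)
s=get_state();print(s["clock"],s["tool_pos"],s["tcp_rot"],s["wrist_force"])
E
```

```text
top carrier [([570.1, 83.8, 19.9], 0.88)]
top carrier_right [([582.3, 21.7, 21.0], 0.84)]
top jaw_face []
top board [([566.9, 87.3, 20.8], 0.77)]
10.825 [0.58249646 0.01517291 0.02148592] [ 9.96100986e-01  8.82197865e-02  2.36915605e-04 -1.97407466e-04] [-0.02965809  1.58388622  6.19397198]
```

View pics/w5.png

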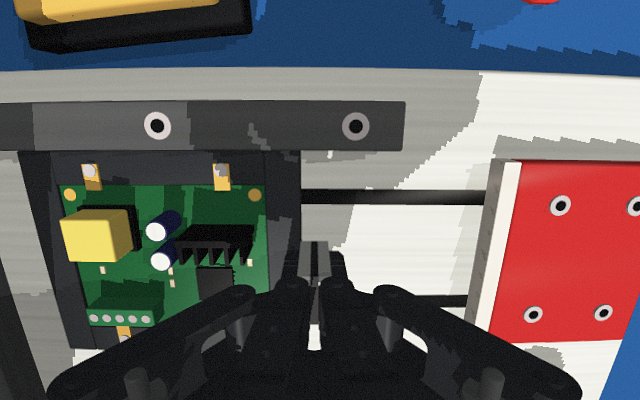

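The carrier slides along the far fence, but the finger's sloped back and linkage now overhang the board side and show 6 N of vertical force. I'll back off and turn the tool 90°, so the flat side of the pads pushes and nothing overhangs the board.

Request:
step_arm(
  motion=[0, 1, -6, 0, 0, 0, 0, 0, 3.5, -20, 0, 0, 0, 0, 0, 0, 0, 40, 0, 0, 0, 0, 0, 0, 40, 0, 0, 0, 0, 0, 0, 0, 0, 0, 0],
)

```text
clock: 11.45
tool_pos: [0.5885, -0.0124, 0.1038]
tcp_rot: [0.996, 0.088, 0.002, 0.0]
wrist_force: [0.4, 0.5, -0.5]
finger_gap: 0.0002
grasp_force: 0.0
```

```bash
python3 - <<'E'
from h import *
look("wrist","w6")
spots("wrist",["carrier","carrier_right","jaw_face","board"],n=1)
s=get_state();print(s["clock"],s["tool_pos"],s["q"],s["wrist_force"])
E
```

```text
wrist carrier [([569.0, 84.6, 8.6], 0.7)]
wrist carrier_right [([584.9, 23.4, 20.7], 0.98)]
wrist jaw_face [([502.1, -126.9, 12.8], 0.27)]
wrist board [([565.3, 89.5, 19.8], 0.55)]
11.7 [ 0.58619144 -0.01152569  0.10015023] [-1.21498494e-01  5.95026880e-01  1.57986796e+00  2.01037812e-05
  9.68651454e-01  1.27268064e+00] [ 0.47630607 -0.41600843  0.36106318]
```

View pics/w6.png

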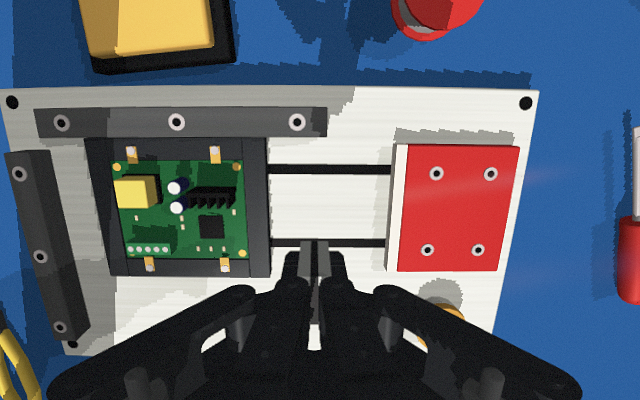

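Request:
step_arm(
  motion=[0, 0, 0, 0, 0, 0, 0.175, 0, 0, 0, 0, 0, 0, 0.175, 0, 0, 0, 0, 0, 0, 0.175, 0, 0, 0, 0, 0, 0, 0.175, 0, 0, 0, 0, 0, 0, 0.175],
)

```text
clock: 12.32
tool_pos: [0.5863, -0.0113, 0.1002]
tcp_rot: [0.863, 0.505, -0.001, -0.001]
wrist_force: [0.3, -0.3, -0.6]
finger_gap: 0.0001
grasp_force: 0.0
```

Request:
step_arm(
  motion=[0, 0, 0, 0, 0, 0, 0.175, 0, 0, 0, 0, 0, 0, 0.175, 0, 0, 0, 0, 0, 0, 0.175, 0, 0, 0, 0, 0, 0, 0.171, 0, 0, 0, 0, 0, 0, 0],
)

```text
clock: 12.95
tool_pos: [0.5864, -0.0113, 0.1004]
tcp_rot: [0.642, 0.767, -0.0, -0.001]
wrist_force: [-0.2, -0.8, -0.7]
finger_gap: -0.0002
grasp_force: 0.0
```

Request:
step_arm(
  motion=[0, 0, 0, -40, 0, 0, 0, 0, 0, 0, -25, 0, 0, 0, 0, 0, 0, -9, 0, 0, 0, 0, 0, 0, -5, 0, 0, 0, 0, 0, 0, 0, 0, 0, 0],
)

```text
clock: 13.58
tool_pos: [0.5871, -0.0114, 0.0227]
tcp_rot: [0.642, 0.767, 0.0, 0.0]
wrist_force: [0.8, -0.0, 0.1]
finger_gap: -0.0002
grasp_force: 0.0
```

Request:
step_arm(
  motion=[0, -1, 5.9, -0.5, 0, 0, 0, 0, -1, 5.9, -0.5, 0, 0, 0, 0, -1, 5.9, 0, 0, 0, 0, 0, -1, 5.9, 0, 0, 0, 0, 0, -1, 5.9, 0, 0, 0, 0],
)

```text
clock: 14.2
tool_pos: [0.5819, 0.0185, 0.0214]
tcp_rot: [0.642, 0.767, 0.0, 0.0]
wrist_force: [0.5, -1.8, 1.5]
finger_gap: -0.0003
grasp_force: 1.2
```

Request:
step_arm(
  motion=[0, -0.8, 4.9, 0, 0, 0, 0, 0, -0.9, 4.9, 0, 0, 0, 0, 0, -0.9, 4.9, 0, 0, 0, 0],
)

```text
clock: 14.58
tool_pos: [0.5792, 0.0331, 0.0213]
tcp_rot: [0.642, 0.767, 0.0, 0.0]
wrist_force: [0.2, -1.8, 2.0]
finger_gap: -0.0003
grasp_force: 1.2
```

```bash
python3 - <<'E'
from h import *
look("wrist","w7");look("top")
spots("top",["carrier","carrier_right","carrier_corner","board"],n=1)
s=get_state();print(s["clock"],s["tool_pos"],s["wrist_force"])
E
```

```text
top carrier [([563.1, 113.2, 20.6], 0.98)]
top carrier_right [([580.9, 46.3, 18.7], 0.86)]
top carrier_corner [([607.4, 183.5, 17.4], 0.86)]
top board [([560.5, 108.4, 23.4], 0.91)]
14.875 [0.57913553 0.03282441 0.02118622] [-0.30839448 -0.24164724 -0.66953065]
```

View pics/w7.png

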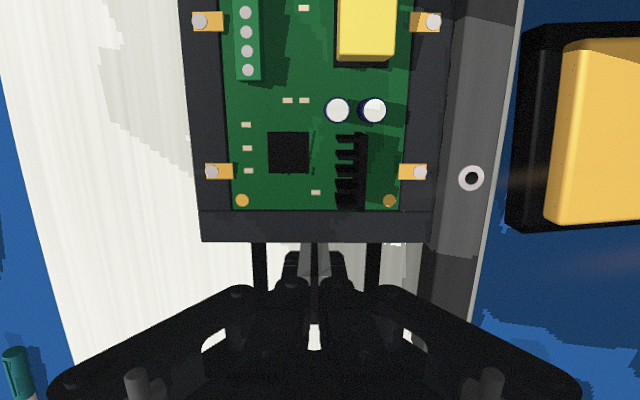

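Clean contact: the carrier's right edge is level at row 241 and its side runs along the far fence (column ~430). About 14 mm remain.

Request:
step_arm(
  motion=[0, -0.5, 3, 0, 0, 0, 0, 0, -0.5, 3, 0, 0, 0, 0, 0, -0.4, 2.5, 0, 0, 0, 0, 0, -0.3, 2, 0, 0, 0, 0],
)

```text
clock: 15.38
tool_pos: [0.5775, 0.0436, 0.0212]
tcp_rot: [0.642, 0.767, -0.0, -0.0]
wrist_force: [0.5, -1.7, -0.7]
finger_gap: 0.0001
grasp_force: 0.7
```

Request:
step_arm(
  motion=[0, -0.2, 1.2, 0, 0, 0, 0, 0, -0.2, 1.2, 0, 0, 0, 0],
)

```text
clock: 15.62
tool_pos: [0.5771, 0.0458, 0.0213]
tcp_rot: [0.642, 0.767, -0.0, -0.0]
wrist_force: [0.6, -1.3, -1.0]
finger_gap: -0.0003
grasp_force: 0.7
```

Request:
step_arm(
  motion=[0, -0.2, 1.2, 0, 0, 0, 0, 0, -0.2, 1, 0, 0, 0, 0],
)

```text
clock: 15.88
tool_pos: [0.5767, 0.0473, 0.0213]
tcp_rot: [0.642, 0.767, -0.0, 0.0]
wrist_force: [-0.9, -15.7, -0.1]
finger_gap: 0.0004
grasp_force: 7.7
```

The carrier is seated on the left fence: TCP at fixture y ≈ 24.9, with the force jumping to 16 N. I'll re-press lightly along +x from the near side to be sure of the far fence before closing the jaw.

Request:
step_arm(
  motion=[0, 0.7, -4, 0, 0, 0, 0, 0, 2, -13, 0, 0, 0, 0, 0, 0, 0, 40, 0, 0, 0, 0, 0, 0, 40, 0, 0, 0, 0, -20, 10, 0, 0, 0, -0.174],
)

```text
clock: 16.5
tool_pos: [0.5623, 0.0399, 0.1042]
tcp_rot: [0.707, 0.707, 0.002, 0.002]
wrist_force: [-0.5, 0.7, -0.6]
finger_gap: 0.0001
grasp_force: 0.0
```

Request:
step_arm(
  motion=[0, -20, 10, 0, 0, 0, -0.174, 0, -20, 10, 0, 0, 0, -0.174, 0, -20, 10, 0, 0, 0, -0.174, 0, -15, 10, 0, 0, 0, -0.174, 0, 0, 10, 0, 0, 0, -0.175],
)

```text
clock: 17.12
tool_pos: [0.4835, 0.0907, 0.1014]
tcp_rot: [0.94, 0.341, -0.0, -0.0]
wrist_force: [0.0, 0.3, 1.6]
finger_gap: -0.0002
grasp_force: 0.0
```

Request:
step_arm(
  motion=[0, 0, 8, 0, 0, 0, -0.175, 0, 0, 6, 0, 0, 0, -0.175, 0, 0, 0, 0, 0, 0, -0.175, 0, 0, 0, 0, 0, 0, 0],
)

```text
clock: 17.62
tool_pos: [0.4847, 0.1045, 0.1014]
tcp_rot: [0.996, 0.089, 0.0, -0.0]
wrist_force: [0.4, 0.5, 0.6]
finger_gap: 0.0001
grasp_force: 0.0
```

```bash
python3 - <<'E'
from h import *
look("wrist","w8")
s=get_state();print(s["clock"],s["tool_pos"],s["tcp_rot"],s["wrist_force"])
p=s["tool_pos"][:2]*1e3-np.array([551.3,17.5]);c,t=.985,.173;print("fixt",c*p[0]+t*p[1],-t*p[0]+c*p[1])
spots("wrist",["carrier","carrier_right","carrier_corner","corner"],n=1)
E
```

```text
17.675 [0.48460695 0.10459199 0.10132358] [ 9.95885960e-01  9.06154014e-02  5.40541454e-05 -3.45628666e-05] [ 0.34838441 -1.11110942  0.0340542 ]
fixt -50.62573712788518 97.32350887304634
wrist carrier [([561.3, 121.2, 15.4], 0.58)]
wrist carrier_right [([575.2, 63.7, 22.4], 0.66)]
wrist carrier_corner [([552.4, 19.5, 0.5], 0.65)]
wrist corner []
```

Request:
step_arm(
  motion=[0, 0, 0, -40, 0, 0, 0, 0, 0, 0, -25, 0, 0, 0, 0, 0, 0, -10, 0, 0, 0, 0, 0, 0, -5, 0, 0, 0, 0, 0, 0, 0, 0, 0, 0],
)

```text
clock: 18.5
tool_pos: [0.4847, 0.105, 0.0216]
tcp_rot: [0.996, 0.089, 0.0, 0.0]
wrist_force: [-0.1, 0.7, -0.7]
finger_gap: -0.0002
grasp_force: 0.0
```

Request:
step_arm(
  motion=[0, 3.9, 0.7, 0, 0, 0, 0, 0, 3.9, 0.7, 0, 0, 0, 0, 0, 3, 0.5, 0, 0, 0, 0, 0, 2, 0.4, 0, 0, 0, 0],
)

```text
clock: 19.0
tool_pos: [0.4976, 0.1073, 0.0214]
tcp_rot: [0.996, 0.089, 0.0, 0.0]
wrist_force: [0.1, -0.6, -0.4]
finger_gap: -0.0
grasp_force: 0.0
```

Request:
step_arm(
  motion=[0, 1.5, 0.3, 0, 0, 0, 0, 0, 1.5, 0.3, 0, 0, 0, 0],
)

```text
clock: 19.25
tool_pos: [0.5, 0.1078, 0.0212]
tcp_rot: [0.996, 0.089, -0.0, 0.0]
wrist_force: [-2.4, -1.1, -0.1]
finger_gap: 0.0001
grasp_force: 1.2
```

Request:
step_arm(
  motion=[0, 1, 0.2, 0, 0, 0, 0, 0, 1, 0.2, 0, 0, 0, 0],
)

```text
clock: 19.5
tool_pos: [0.5006, 0.1081, 0.021]
tcp_rot: [0.996, 0.089, -0.002, -0.0]
wrist_force: [-10.4, -1.9, 5.9]
finger_gap: -0.0001
grasp_force: 5.1
```

Request:
step_arm(
  motion=[0, 1, 0.2, 0, 0, 0, 0],
)

```text
clock: 19.62
tool_pos: [0.5006, 0.1082, 0.0209]
tcp_rot: [0.996, 0.089, -0.002, 0.0]
wrist_force: [-13.5, -2.6, 7.7]
finger_gap: 0.0001
grasp_force: 7.0
```

Seated again at the same x. Now I'll retreat, go round behind the jaw and turn the tool on the way.

Request:
step_arm(
  motion=[0, -5, -0.9, 0, 0, 0, 0, 0, -13, -2.3, 0, 0, 0, 0, 0, 0, 0, 40, 0, 0, 0, 0, 0, 0, 40, 0, 0, 0, 0, 0, -40, 0, 0, 0, 0.15],
)

```text
clock: 20.25
tool_pos: [0.4864, 0.0662, 0.1038]
tcp_rot: [0.986, 0.165, 0.003, 0.0]
wrist_force: [0.8, -1.0, -0.8]
finger_gap: 0.0001
grasp_force: 0.0
```

Request:
step_arm(
  motion=[0, 0, -40, 0, 0, 0, 0.15, 0, 0, -40, 0, 0, 0, 0.15, 0, 0, -40, 0, 0, 0, 0.15, 0, 0, -40, 0, 0, 0, 0.15, 0, 25, -35, 0, 0, 0, 0.15],
)

```text
clock: 20.88
tool_pos: [0.5085, -0.1309, 0.1012]
tcp_rot: [0.857, 0.515, -0.0, -0.001]
wrist_force: [0.8, 0.3, 0.4]
finger_gap: -0.0001
grasp_force: 0.0
```

Request:
step_arm(
  motion=[0, 35, -30, 0, 0, 0, 0.15, 0, 35, -28, 0, 0, 0, 0.15, 0, 35, 0, 0, 0, 0, 0.15, 0, 0, 0, 0, 0, 0, 0.15, 0, 0, 0, 0, 0, 0, 0.071],
)

```text
clock: 21.5
tool_pos: [0.6149, -0.1875, 0.1008]
tcp_rot: [0.64, 0.768, -0.0, -0.0]
wrist_force: [-0.5, 0.1, -0.4]
finger_gap: -0.0
grasp_force: 0.0
```

```bash
python3 - <<'E'
from h import *
look("wrist","w9");look("top")
s=get_state();print(s["clock"],s["tool_pos"],s["tcp_rot"],s["wrist_force"])
p=s["tool_pos"][:2]*1e3-np.array([551.3,17.5]);c,t=.985,.173;print("fixt",c*p[0]+t*p[1],-t*p[0]+c*p[1])
spots("wrist",["jaw_back","jaw_face","carrier"],n=1)
spots("top",["carrier","carrier_right","carrier_corner","screwdriver"],n=1)
E
```

```text
21.6 [ 0.61470003 -0.18753966  0.10100524] [ 6.41052776e-01  7.67496774e-01 -5.51441519e-05 -1.91906577e-04] [ 0.45379361  0.20855664 -0.86635143]
fixt 26.977168756019694 -212.9322751754229
wrist jaw_back [([615.7, -155.9, 23.9], 0.58)]
wrist jaw_face [([596.2, -67.2, 23.8], 0.97)]
wrist carrier [([403.0, -139.3, 3.8], 0.45)]
top carrier [([560.7, 123.1, 18.4], 0.76)]
top carrier_right [([579.8, 60.3, 20.8], 0.9)]
top carrier_corner [([605.9, 198.5, 19.7], 0.71)]
top screwdriver [([622.5, -286.3, -2.9], 0.4)]
```

Request:
step_arm(
  motion=[0, 3, 0, -40, 0, 0, 0, 0, 0, 0, -25, 0, 0, 0, 0, 0, 0, -10, 0, 0, 0, 0, 0, 0, -4, 0, 0, 0, 0, 0, 0, 0, 0, 0, 0],
)

```text
clock: 22.58
tool_pos: [0.6186, -0.1879, 0.0229]
tcp_rot: [0.641, 0.767, 0.0, 0.0]
wrist_force: [-0.4, 0.6, 0.8]
finger_gap: -0.0
grasp_force: 0.0
```

Request:
step_arm(
  motion=[0, -1, 5.9, 0, 0, 0, 0, 0, -1, 5.9, 0, 0, 0, 0, 0, -1.1, 5.9, 0, 0, 0, 0, 0, -1, 5.9, 0, 0, 0, 0, 0, -1.1, 5.9, 0, 0, 0, 0],
)

```text
clock: 23.2
tool_pos: [0.6132, -0.1581, 0.0224]
tcp_rot: [0.641, 0.767, -0.0, 0.0]
wrist_force: [-0.3, -2.6, 2.3]
finger_gap: -0.0002
grasp_force: 1.6
```

Request:
step_arm(
  motion=[0, -1.4, 7.9, 0, 0, 0, 0, 0, -1.4, 7.9, 0, 0, 0, 0, 0, -1.4, 7.9, 0, 0, 0, 0, 0, -1.4, 7.9, 0, 0, 0, 0, 0, -1.4, 7.9, 0, 0, 0, 0],
)

```text
clock: 23.82
tool_pos: [0.6061, -0.1182, 0.0223]
tcp_rot: [0.641, 0.767, 0.0, 0.0]
wrist_force: [2.3, -3.1, 0.8]
finger_gap: -0.0002
grasp_force: 1.7
```

Request:
step_arm(
  motion=[0, -1.4, 7.9, 0, 0, 0, 0, 0, -1.4, 7.9, 0, 0, 0, 0, 0, -1.4, 7.9, 0, 0, 0, 0, 0, -1.4, 7.9, 0, 0, 0, 0, 0, -1.4, 7.9, 0, 0, 0, 0],
)

```text
clock: 24.45
tool_pos: [0.599, -0.0787, 0.0222]
tcp_rot: [0.641, 0.767, -0.0, -0.0]
wrist_force: [2.6, -3.1, 1.0]
finger_gap: 0.0
grasp_force: 1.7
```

Request:
step_arm(
  motion=[0, -1, 5.9, 0, 0, 0, 0, 0, -1, 5.9, 0, 0, 0, 0, 0, -1.1, 5.9, 0, 0, 0, 0, 0, -1, 5.9, 0, 0, 0, 0, 0, -0.9, 4.9, 0, 0, 0, 0],
)

```text
clock: 25.08
tool_pos: [0.594, -0.0504, 0.0223]
tcp_rot: [0.641, 0.767, 0.0, 0.0]
wrist_force: [1.9, -2.7, 0.3]
finger_gap: 0.0001
grasp_force: 1.6
```

Request:
step_arm(
  motion=[0, -0.4, 2, 0, 0, 0, 0, 0, -0.3, 2, 0, 0, 0, 0, 0, -0.3, 1.5, 0, 0, 0, 0],
)

```text
clock: 25.45
tool_pos: [0.593, -0.0452, 0.0222]
tcp_rot: [0.642, 0.767, -0.0, -0.0]
wrist_force: [0.7, -3.7, -0.0]
finger_gap: -0.0001
grasp_force: 1.5
```

Request:
step_arm(
  motion=[0, -0.2, 1, 0, 0, 0, 0, 0, -0.2, 1, 0, 0, 0, 0],
)

```text
clock: 25.7
tool_pos: [0.5927, -0.0433, 0.0223]
tcp_rot: [0.641, 0.767, 0.0, 0.0]
wrist_force: [3.1, -3.7, -0.4]
finger_gap: -0.0001
grasp_force: 1.5
```

Request:
step_arm(
  motion=[0, -0.2, 1, 0, 0, 0, 0, 0, -0.2, 1, 0, 0, 0, 0],
)

```text
clock: 25.95
tool_pos: [0.5923, -0.0413, 0.0223]
tcp_rot: [0.641, 0.767, 0.0, 0.0]
wrist_force: [2.8, -9.6, -0.0]
finger_gap: -0.0001
grasp_force: 4.9
```

Request:
step_arm(
  motion=[0, -0.2, 1, 0, 0, 0, 0, 0, 0, 0, 0, 0, 0, 0],
)

```text
clock: 26.2
tool_pos: [0.5923, -0.0412, 0.0223]
tcp_rot: [0.641, 0.767, -0.0, 0.001]
wrist_force: [1.9, -12.5, -1.7]
finger_gap: 0.0002
grasp_force: 6.5
```

Request:
step_arm(
  motion=[0, 0.7, -4, 0, 0, 0, 0, 0, 2.4, -14, 0, 0, 0, 0, 0, 0, 0, 40, 0, 0, 0, 0, 0, 0, 45, 0, 0, 0, 0, -20, -40, 45, 0, 0, 0],
)

```text
clock: 26.82
tool_pos: [0.5759, -0.0972, 0.153]
tcp_rot: [0.64, 0.768, 0.0, 0.0]
wrist_force: [0.3, -1.3, 0.3]
finger_gap: -0.0001
grasp_force: 0.0
```

Request:
step_arm(
  motion=[0, -20, -30, 50, 0, 0, 0, 0, -20, -20, 50, 0, 0, 0, 0, 0, 0, 40, 0, 0, 0, 0, 0, 0, 0, 0, 0, 0],
)

```text
clock: 27.32
tool_pos: [0.5364, -0.1489, 0.2947]
tcp_rot: [0.642, 0.767, 0.001, 0.003]
wrist_force: [-0.2, 0.1, 0.1]
finger_gap: 0.0002
grasp_force: 0.0
```

```bash
python3 - <<'E'
from h import *
im=look("wrist","w10");t=look("top")
s=get_state();print(s["clock"],s["tool_pos"],s["wrist_force"])
for c in("wrist","top"): spots(c,["carrier","carrier_right","carrier_corner","corner","jaw_face","jaw_back"],n=1)
t=cv2.resize(t[135:305,225:455],None,fx=2.2,fy=2.2,interpolation=cv2.INTER_CUBIC)[:374,:506]
im=cv2.resize(im,None,fx=.5,fy=.5) if 0 else im[:225]
o=np.zeros((599,640,3),np.uint8);o[:225]=im;o[225:225+t.shape[0],:t.shape[1]]=t
cv2.imwrite("pics/final.png",o)
E
```

```text
27.425 [ 0.53517794 -0.14791091  0.29133147] [ 0.59659036  0.61071997 -0.18647059]
wrist carrier []
wrist carrier_right [([577.4, 61.9, 20.5], 0.65)]
wrist carrier_corner []
wrist corner []
wrist jaw_face [([575.7, 63.9, 23.5], 0.61)]
wrist jaw_back [([590.4, -26.7, 17.9], 0.95)]
top carrier [([563.1, 124.9, 19.0], 0.79)]
top carrier_right [([579.2, 58.8, 19.9], 0.97)]
top carrier_corner [([607.0, 199.0, 18.9], 0.83)]
top corner [([605.0, 195.2, 15.1], 0.81)]
top jaw_face [([573.5, 58.7, 20.4], 0.92)]
top jaw_back [([590.0, -26.4, 21.8], 0.97)]
```

View pics/final.png

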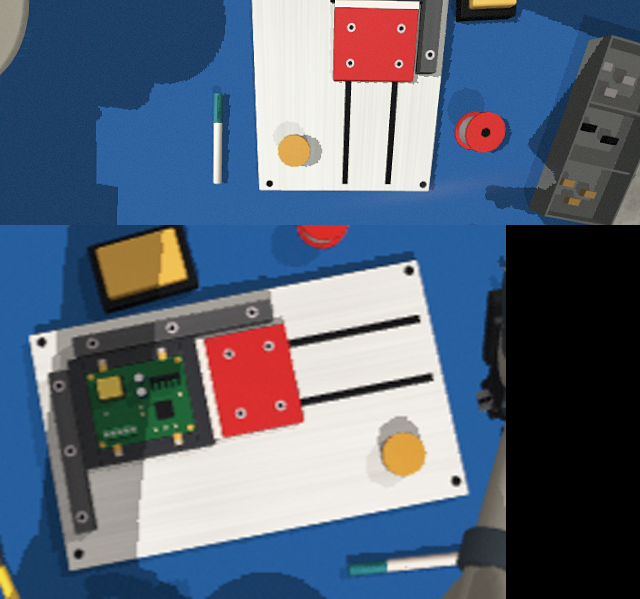

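The carrier sits flush in the corner against both fences, with the jaw's white strip against its right edge (around (205,390)). The bystanders in view (tin, marker, spool, tray) have not moved. Handing in.

```bash
python3 -c "
from plant import job_done
print(job_done())"
```

```text
the job is handed in; nothing more can be done
None
```

The carrier is seated flush in the corner against both fences and held there by the jaw; I handed the job in at about 27 s, and on the first +y push, abandoned and redone, the finger's sloped back pressed down on the carrier with about 6 N.

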